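Seat the swab and press the tube onto the vortex mixer

ROBOT

A 7-joint arm with a two-finger parallel gripper is mounted at the origin on the work surface. World frame = base frame: x ahead of the robot, y to its left, z up, the work surface at z = 0. Lengths are in mm, angles in degrees, forces in N, time in s.
With the tool pointing down it reaches from about 425 to 875 mm from the base axis. Payload 8.4 kg.
Tool frame: the origin (TCP) lies at the very end of the fingers, on their centre line; the grasp point (between the pads) lies 19 mm behind it (manip.grip_depth is the distance from the TCP to the grasp point, in mm); z points along the fingers, y is the line along which they close (so a half turn about z gives the same grasp; the last joint's range is limited). The gripper opens to 85 mm and grips with 20 to 120 N. Pads are 22 mm wide; open, the fingers measure 114 mm over their backs; the gripper's body (76 mm by 85 mm) begins 54 mm behind the grasp point. The pads swing forward as they close: fully open they stand 13 mm farther back than shut.
Start: joints at [-82.345, 19.091, 2.286, 83.961, -0.768, 76.965, -3.352], TCP at [149.96, 632.436, 231.308] pointing down, gripper open.
Joint ranges: [-147.57, 147.57], [-21.85, 119.76], [-74.77, 79.35], [14.55, 137.4], [-85.83, 265.84], [4.83, 119.75], [-152.11, 152.11]. Speed limits (degrees/s): [127.2, 127.2, 159.86, 159.86, 180, 180, 180].

INTERFACE

Orientations are given as [roll, pitch, yaw] about the fixed x, y, z axes, in that order (R = Rz(yaw) Ry(pitch) Rx(roll)).
In Python, from rig import manip gives the robot as it stands. The module is installed in compiled form; this text tells all that it offers. Calls block until the motion is done:
- manip.move_pose(position, orientation): joint-space move of the TCP to a pose.
- manip.move_straight(position, attitude=None, feed=150, stop_force=None): straight line of the TCP; attitude=None keeps the orientation; feed is the mean speed in mm/s. With stop_force (N) it stops when the force on the tool has changed by that much, and returns True; else False.
- manip.movej(angles): joint-space move.
- manip.grip(opening, strength=None): opening from 0.0 (shut) to 1.0 (fully open); strength is the grip in N (None keeps the last); returns when the fingers have stopped.
- manip.hold(seconds).
- manip.inverse_kinematics(position, orientation): joint angles nearest the present ones, or None.
- manip.observe(): the state.
- manip.grab_frame(name): name is "side" or "top" or "wrist"; returns the picture (384x512x3 uint8, blue, green, red); there is no depth.
- manip.camera_params(name): a dict with "fovy" (degrees; the focal length in pixels is half the picture's height over the tangent of half this angle, whatever the lens; pixels are square), "cx", "cy" (the principal point, pixels), "pose" (4x4, takes a point from camera to world coordinates). Camera axes: x right, y down, z forward; pixel columns grow to the right and rows downward; lengths in mm; the calibration is good to about 2 mm. The wrist camera is an equidistant fisheye: a pixel r from the principal point sees the ray r / f radians off the axis. A picture is of the moment at which its call begins: read the wrist's pose just before it. camera_params takes no time and is no camera call; for the wrist camera it gives the pose at the moment of the call.
A pose or a line that the arm cannot do raises manip.PlanningError and nothing moves.
- manip.job_done(): hands the job in; it is judged then, once.
The state is a dict: "time": time; "joint_positions": joint angles; "dq": joint speeds; "tau": joint torques, N m; "position": TCP position; "tcp_rot": TCP orientation; "contact_force": force on the tool from outside, world axes, zero at the start; "moment": the same for the moment, N m; "width": opening from 0.0 (shut) to 1.0 (fully open); "finger_force": force on a finger pad.
Only numpy, scipy, OpenCV 4.12 (cv2) and the standard library are available. Lean on these libraries where they do the work, as an engineer would, in place of code of your own. Each camera call takes 0.05 s, during which the arm holds its last target. There are 200 camera calls.

TASK

Pull the swab out of its short sheath in the rack and push it down into the open tube until its cap sits fully home on the tube's rim. Then grip that tube by its body, lift it out of the rack, stand it upright in the vortex mixer's cup and press it straight down until the sprung cup is firmly on its stop, without ramming it, and finish while still holding it pressed there. Leave everything else where it stands.

Things in the scene. Friction and masses are not known exactly. Their poses are not given: they have to be found in the camera images.
- rack: Fixed steel tube rack, 62 (its x) x 226 (its y) x 56 mm high. Origin: centre of its underside, on the bench; z up. One row of five holes (19 mm wide) along its y, 42 mm apart, the middle one at the origin. Tubes stand on the rack's floor, 6 mm above the bench, and reach through the top plate at 51 to 56 mm. One hole is empty; which tube stands in which hole changes.
- tube: The open, empty tube of translucent plastic, no cap: 17 mm outside, 13 mm bore, 120 mm tall, flat foot, bore floor 12 mm above the foot, 22 g. Origin: centre of its foot; z along the tube to the mouth. It stands loosely (1 mm play) in a rack hole. Nothing but gravity keeps the swab's cap on it, so it has to be gripped itself and not by the cap.
- tube_rim (a point): Centre of the open tube's mouth, 120 mm above its foot.
- sheath: The swab's sheath: a shorter translucent tube, 100 mm tall, 17 mm across below and necked to 15 mm over its upper 34 mm (12 mm bore), 30 g, standing in the rack; it stays there. Origin: centre of its foot.
- swab: The swab, 12 g: a white ribbed cap 17 mm across and 24 mm tall, flush with the open tube's outside; below it a loose tapered plug (9 mm long, 10.4 mm wide at the cap, 8.4 mm at its end), a 3 mm shaft and a bud 5.6 mm thick ending 84 mm below the cap. Origin: centre of the cap's underside (the face that comes to rest on the rim); z up out of the cap, whose top is at +24 mm. At the start its cap rests on the sheath's rim, 106 mm above the bench; only gravity holds it there.
- mixer: Fixed touch vortex mixer, grey, 150 (its x) x 112 (its y) mm, housing top 60 mm high, a dial and switch on its low front (-x). Origin: centre of its underside, on the bench; z up. The round rubber cup stands above the housing at +22 mm along its x.
- cup_floor (a point): Centre of the floor of the mixer's cup, 95 mm above the bench when up; moves with the cup. The cup is open upward: flat floor about 25 mm across, wall 16 mm high flaring to 33 mm inside at the rim, 41 mm outside.
- mixer_head (a joint): How far the cup is pressed down: 0 up, 0.008 m on its hard stop. A spring pushes it up: about 5 N to start it moving, rising evenly to about 11 N just at the stop; any push beyond that goes into the stop. Firmly on the stop means a few newtons more, some 15 to 25 N in all.
- capped_a: Bystander: a filled tube in the rack, 17 x 120 mm, with a wider white screw cap (20 mm across, its top 132 mm above the foot). Origin: centre of its foot.
- capped_b: Bystander: a second filled tube just like it, in another hole of the rack.
- marker: Bystander: marker pen, 135 mm long, 14 mm thick, lying in front of the rack (-x side). Origin: its middle, on the bench; x along the pen.
- buffer_bottle: Bystander: glass bottle, 48 mm across, 100 mm tall, standing behind the mixer. Origin: centre of its foot.
- well_plate: Bystander: clear twelve-well plate, 86 x 128 x 19 mm, lying farther back. Origin: centre of its underside.
- petri_stack: Bystander: stack of three petri dishes, 90 mm across, 44 mm tall. Origin: centre of its underside.
- beaker: Bystander: small glass beaker, 68 mm across, 85 mm tall. Origin: centre of its underside.

How it is judged (in metres and radians):
On the way, in this order (a step that is already met when the one before it is completed fails the run):
1. the swab is down inside the open tube with its cap home on the rim (distance between swab and tube_rim below 0.004 m and angle between the z axis of swab and the z axis of tube, either way round below 0.1 rad), for 0.2 s.
2. the tube, with the swab seated in it, is lifted clear out of the rack (all of step 1 and height (world z) of tube above 0.062 m and contact force between the fingers and tube above 0.5 N), for 0.1 s.
At the end, for the whole second after the job is handed in: For the last second the gripper holds the tube upright (0.15 rad), its foot within 6 mm of the cup floor's centre, pressing 12 to 35 N with the cup on its stop (at least 7.3 mm down); the swab cap within 4 mm of home and 0.1 rad of in line; the robot does not touch the mixer (all of step 1 and value of joint mixer_head above 0.0073 m and velocity of joint mixer_head below 0.01 m/s and contact force between tube and mixer between 12 and 35 N and distance between tube and cup_floor below 0.006 m and angle between tube's own z axis and vertical below 0.15 rad and contact force between the fingers and tube above 2 N and contact force between each of the arm, the fingers and mixer below 0.5 N and linear speed of tube below 0.02 m/s); the arm keeps its last pose, push and grip.
It fails at once if the mixer's cup is rammed with more than 45 N (contact force between tube and mixer above 45 N).
It fails at once if the sheath or a capped tube leaves its place in the rack (25 mm) (distance of any of sheath, capped_a, capped_b from where it was at the start of the episode above 0.025 m).
It fails at once if another thing on the bench is shifted by more than 25 mm (distance of any of marker, buffer_bottle, well_plate, petri_stack, beaker from where it was at the start of the episode above 0.025 m).
It also fails if it takes over 72 s, if anything falls off the work surface, if the arm or the gripper's body presses on something with over 40 N, if the wrist force passes 120 N, or if a joint passes its speed limit or range.

## Working session

There is one attempt and no reset: what is moved stays moved. The work goes in short steps, each a Python script; the robot and the scene stay as the last script left them, time stands still between calls to the robot, and variables do not carry over. Pictures are saved under pics/ and viewed, at most 10 in all, crops included, and the job is handed in when it is done.

```bash
mkdir -p pics; python3 - <<'E'
from rig import manip
import cv2,numpy as np
for n in("side","top","wrist"):
    p=manip.camera_params(n); print(n,p["fovy"],p["cx"],p["cy"],np.round(p["pose"],3).tolist())
    cv2.imwrite(f"pics/{n}0.png",manip.grab_frame(n))
s=manip.observe();print(s)
E
```

```text
side 49.39637228987227 254.4521004393781 193.6412925557799 [[0.97, -0.138, 0.198, 354.095], [-0.241, -0.624, 0.743, -832.44], [0.021, -0.769, -0.639, 837.018], [0.0, 0.0, 0.0, 1.0]]
top 50.92502706680648 258.66657197508846 188.75597226096752 [[-0.008, -0.989, 0.146, 390.585], [-1.0, 0.009, 0.001, -15.456], [-0.002, -0.146, -0.989, 1387.321], [0.0, 0.0, 0.0, 1.0]]
wrist 65.70646984690485 256.911392354132 196.92600018322347 [[0.231, 0.937, 0.261, 84.697], [0.973, -0.222, -0.064, 649.01], [-0.003, 0.269, -0.963, 374.098], [0.0, 0.0, 0.0, 1.0]]
{'time': 0.15, 'joint_positions': array([-82.34501368,  19.1241181 ,   2.28356379,  83.99609206,
        -0.76773826,  76.96685584,  -3.35147818]), 'dq': array([-0.02468823, -0.08529979, -0.02516331, -0.21165113, -0.02773182,
        0.00076348, -0.02519702]), 'tau': array([ 3.41728097e-03, -6.59035349e+01,  1.36783876e+00, -4.05873156e+01,
        1.69573881e-02,  9.68515989e-03, -6.97844735e-05]), 'position': array([149.89020417, 632.13396806, 230.63505925]), 'tcp_rot': array([-1.79928291e+02,  4.41180819e-03,  1.66661795e+02]), 'contact_force': array([-1.4673943 , -0.45283908,  0.45153587]), 'moment': array([ 0.05560996,  0.04640387, -0.00474897]), 'finger_force': 0.0, 'width': 1.0005561733678505}
```

View pics/side0.png

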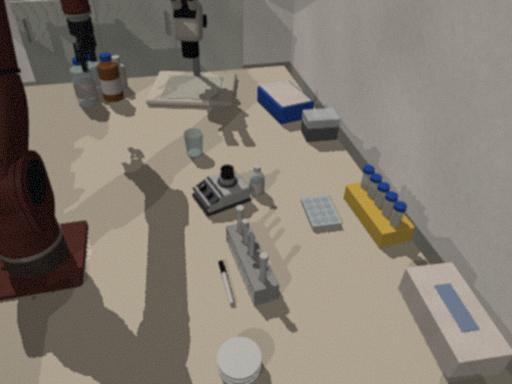

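View pics/top0.png

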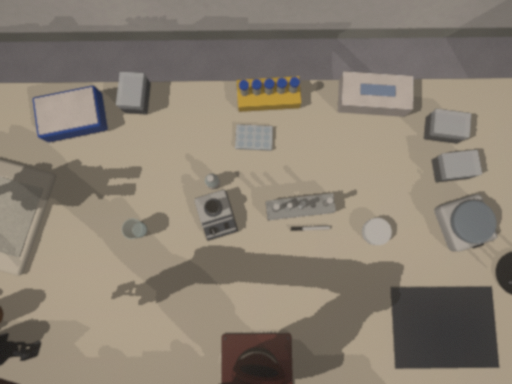

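Side view: rack runs (235,225)–(275,290), mixer cup at (228,175), marker (226,280). Top view: rack spans (268,206)–(336,206), mixer cup (213,207). Next I'll take rough positions and enlarged crops.

```bash
cat > h.py <<'E'
import numpy as np, cv2
from rig import manip
def ray(n,u,v,p=None):
    p=p or manip.camera_params(n); f=192/np.tan(np.radians(p["fovy"]/2))
    a=np.array([u-p["cx"],v-p["cy"]])/f
    if n=="wrist":
        r=np.hypot(*a); d=np.r_[a/max(r,1e-9)*np.sin(r),np.cos(r)]
    else: d=np.r_[a,1]; d/=np.linalg.norm(d)
    T=np.array(p["pose"]); return T[:3,3],T[:3,:3]@d
def plane(n,u,v,z,p=None):
    o,d=ray(n,u,v,p); return (o+d*(z-o[2])/d[2])
def proj(n,P,p=None):
    p=p or manip.camera_params(n); f=192/np.tan(np.radians(p["fovy"]/2))
    T=np.array(p["pose"]); c=T[:3,:3].T@(np.array(P)-T[:3,3])
    if n=="wrist":
        r=np.hypot(c[0],c[1]); t=np.arctan2(r,c[2]); q=c[:2]/r*t
    else: q=c[:2]/c[2]
    return q*f+[p["cx"],p["cy"]]
def cross(rays):
    A=np.zeros((3,3));b=np.zeros(3)
    for o,d in rays:
        M=np.eye(3)-np.outer(d,d);A+=M;b+=M@o
    return np.linalg.solve(A,b)
E
python3 - <<'E'
from h import *
for u,v,z in[(266,207,50),(336,205,50),(213,207,110),(298,228,5),(326,226,5),(377,231,44),(212,181,100)]: print(np.round(plane("top",u,v,z)))
a=cv2.imread("pics/side0.png")[150:310,180:300]; b=cv2.imread("pics/top0.png")[170:250,190:350]
a=cv2.resize(a,None,fx=3.7,fy=3.7,interpolation=3);b=cv2.resize(b,None,fx=2.1,fy=2.1,interpolation=3)
print(a.shape,b.shape)
c=np.zeros((592,800,3),np.uint8);c[:a.shape[0],:a.shape[1]]=a;c[:b.shape[0],450:450+b.shape[1]]=b
cv2.imwrite("pics/c0.png",c)
E
```

```text
[526. -38.  50.]
[ 531. -271.   50.]
[522. 132. 110.]
[ 458. -147.    5.]
[ 464. -243.    5.]
[ 444. -405.   44.]
[607. 137. 100.]
(592, 444, 3) (168, 336, 3)
```

View pics/c0.png

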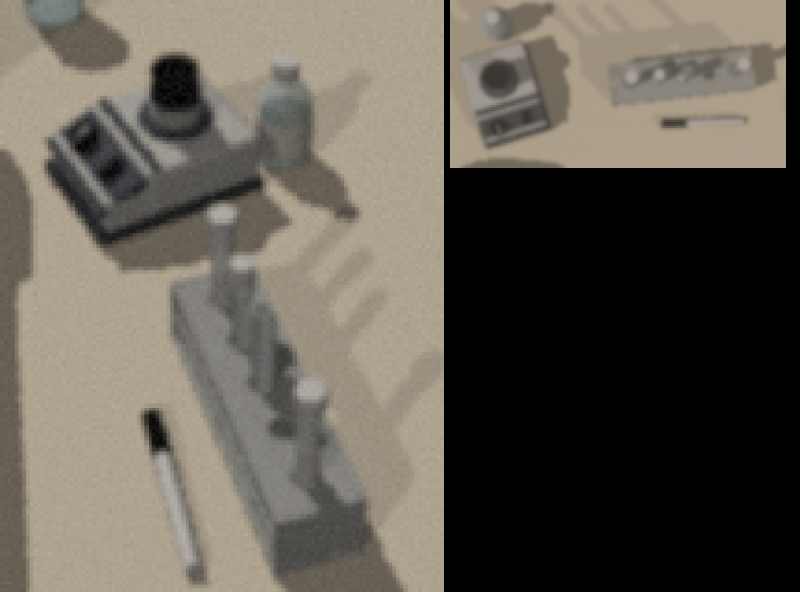

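Side crop: five holes from the mixer end: capped, white-capped swab in sheath, open tube, empty, capped. Next come wrist views over the rack and the mixer.

```bash
python3 - <<'E'
from h import *
import json
for yaw in(90,-90):
    for p in([528,-155,240],[528,-80,81],[522,132,160]):
        print(yaw,p,manip.inverse_kinematics(p,[180,0,yaw]))
P={}
yaw=90
q=manip.inverse_kinematics([528,-190,240],[180,0,yaw])
im=[]
for i,p in enumerate([[528,-190,240],[528,-120,240],[528,60,260]]):
    manip.move_pose(p,[180,0,yaw]) if i==0 else manip.move_straight(p,feed=200)
    c=manip.camera_params("wrist"); f=manip.grab_frame("wrist"); c={k:np.array(v).tolist() for k,v in c.items()}
    P[i]=c; cv2.imwrite(f"pics/w{i}.png",f); im.append(f)
json.dump(P,open("cams.json","w"))
print(manip.observe()["time"],[np.round(P[i]["pose"],2).tolist() for i in P])
c=np.hstack([cv2.resize(x[:,:],(400,300)) for x in im[:2]])
d=np.hstack([cv2.resize(im[2],(400,300)),np.zeros((300,400,3),np.uint8)])
cv2.imwrite("pics/v1.png",np.vstack([c,d]))
E
```

```text
90 [528, -155, 240] [-29.77290924   8.27035393  46.32435479  99.13084707  -6.17682235
  75.21955251  17.8337471 ]
90 [528, -80, 81] [-42.24928946  19.50585932  54.39164518 112.00455031 -18.7199749
  57.7627342   20.77105977]
90 [522, 132, 160] [-52.05102156   9.92367447  37.01063661 106.37593384  -6.53011713
  65.81074326 -12.76928101]
-90 [528, -155, 240] [ -51.75167007   17.89198302   77.30062873   99.7217783   -17.92435686
   76.86383359 -150.86959916]
-90 [528, -80, 81] [ -52.53438124   28.26965093   70.32547108  112.296746    -30.59063318
   61.20439213 -148.73516228]
-90 [522, 132, 160] [ 34.40331663  19.35189974 -62.61153693 102.45852754  18.32416193
  69.36634056 146.51866633]
5.025 [[[1.0, 0.0, 0.0, 529.24], [0.0, -0.96, -0.27, -120.08], [-0.0, 0.27, -0.96, 383.51], [0.0, 0.0, 0.0, 1.0]], [[1.0, 0.0, 0.0, 528.94], [0.0, -0.96, -0.27, -50.16], [0.0, 0.27, -0.96, 383.66], [0.0, 0.0, 0.0, 1.0]], [[1.0, -0.0, -0.0, 529.17], [-0.0, -0.96, -0.27, 127.31], [-0.0, 0.27, -0.96, 403.49], [0.0, 0.0, 0.0, 1.0]]]
```

View pics/v1.png

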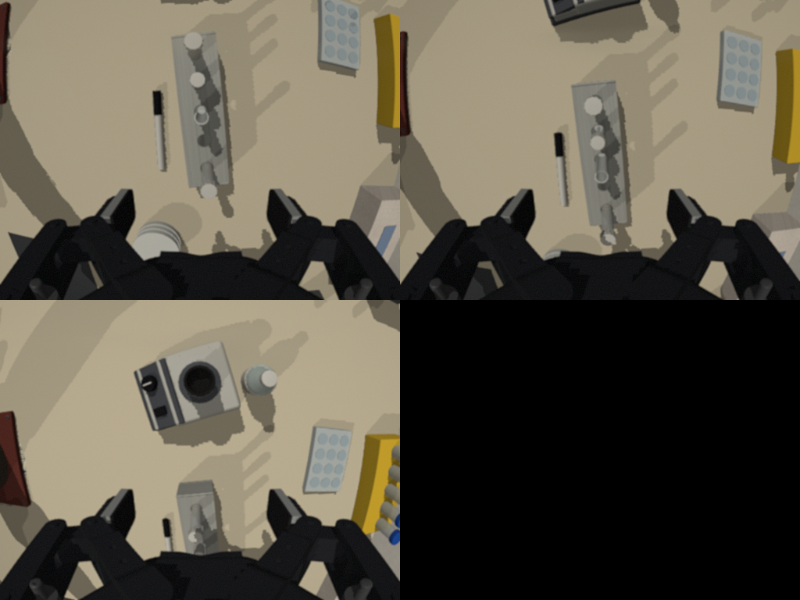

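Wrist views: w0 caps near (247,52) and (253,101), open mouth ring near (258,149), far cap (267,243); w2 has the cup near (256,105). I'll enlarge these for exact centres.

```bash
python3 - <<'E'
import cv2,numpy as np
w=[cv2.imread(f"pics/w{i}.png") for i in range(3)]
def cr(i,x,y,ww,hh,k): return cv2.resize(w[i][y:y+hh,x:x+ww],None,fx=k,fy=k,interpolation=2)
c=np.zeros((600,800,3),np.uint8)
c[:600,:260]=cr(0,225,40,65,150,4)
c[:600,270:530]=cr(1,225,110,65,150,4)
c[:260,540:800]=cr(2,224,73,65,65,4)
# mouth closeup
c[270:270+260,540:800]=cr(0,245,135,26,26,10)
cv2.imwrite("pics/v2.png",c)
E
```

```text
(no output)
```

View pics/v2.png

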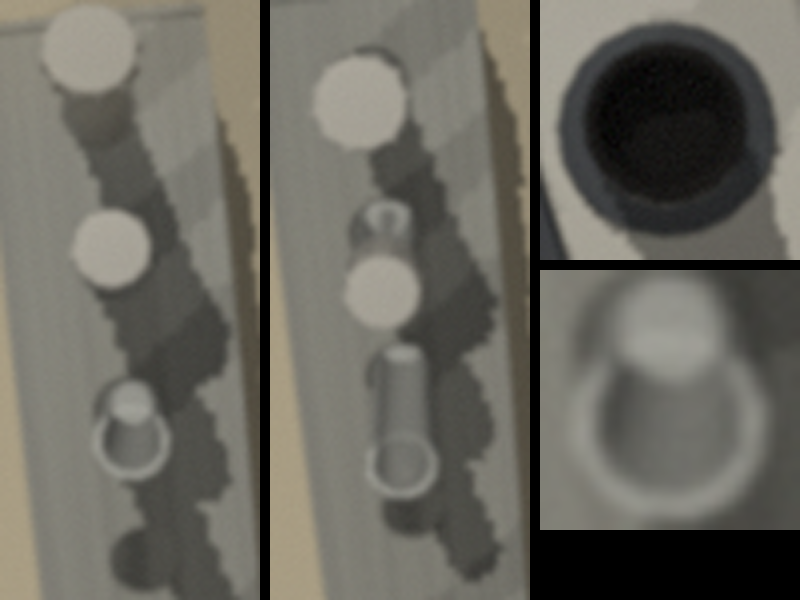

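```bash
python3 - <<'E'
from h import *
import json
P=json.load(open("cams.json"))
M={"A":(138,[(0,247.5,52.5),(1,247.5,135.5)]),"swab":(130,[(0,253,102),(1,253.25,183)]),"mouth":(126,[(0,258,150),(1,258,226)]),"cup":(111,[(2,256,105.2)])}
for k,(z,m) in M.items():
    for i,u,v in m: print(k,i,np.round(plane("wrist",u-.4,v-.4,z,P[str(i)]),1))
    if len(m)>1: print("  tri",np.round(cross([ray("wrist",u-.4,v-.4,P[str(i)]) for i,u,v in m]),1))
for z in(5,60):print(np.round(plane("wrist",267,243,138,P["0"]),1))
E
```

```text
A 0 [521.2 -66.7 138. ]
A 1 [521.  -66.1 138. ]
  tri [521.  -66.2 136.1]
swab 0 [ 525.6 -108.   130. ]
swab 1 [ 525.6 -108.1  130. ]
  tri [ 525.6 -108.   130.5]
mouth 0 [ 529.9 -149.5  126. ]
mouth 1 [ 529.8 -149.9  126. ]
  tri [ 529.8 -149.3  127.4]
cup 2 [527.9 137.9 111. ]
[ 538.5 -232.1  138. ]
[ 538.5 -232.1  138. ]
```

Positions agree with the 42 mm pitch: swab (525.6,-108.0), mouth (529.8,-149.6), cup (527.9,137.9), row turned about 6°. Grasping the swab now.

```bash
python3 - <<'E'
from h import *
import json
manip.move_pose([525.6,-108,190],[180,0,96])
manip.grip(0.6,30)
print(manip.move_straight([525.6,-108,108],feed=60,stop_force=8))
print(manip.observe()["position"],manip.observe()["time"])
manip.grip(0.0,30)
s=manip.observe();print(s["width"],s["finger_force"],s["contact_force"])
manip.move_straight([525.6,-108,160],feed=60)
manip.move_straight([525.6,-108,236],feed=120)
manip.hold(.3)
s=manip.observe();print(s["width"],s["finger_force"],s["contact_force"],s["position"],s["time"])
c=manip.camera_params("wrist");f=manip.grab_frame("wrist");g=manip.grab_frame("side")
json.dump({k:np.array(v).tolist() for k,v in c.items()},open("cam3.json","w"))
cv2.imwrite("pics/w3.png",f);cv2.imwrite("pics/s3.png",g)
print(proj("wrist",s["position"]+[0,0,24],c),proj("wrist",[529.8,-149.6,126],c))
x,y=proj("side",s["position"]).astype(int)
o=np.zeros((600,800,3),np.uint8)
o[:]=0;o[:375,:500]=cv2.resize(f,(500,375));o[:,510:800]=cv2.resize(g[max(y-60,0):max(y-60,0)+150,x-36:x+36],(290,600))
cv2.imwrite("pics/v3.png",o)
E
```

```text
False
[ 525.84200222 -108.04241388  108.33834085] 7.7333
0.18685485812173158 29.220819175243378 [0.09489069 0.02180149 2.09241317]
0.1804151198896402 29.23860490322113 [ 0.56806456  0.0715136  -0.57205553] [ 525.36215198 -108.00931869  235.56000535] 10.2333
[254.6170333  271.24016359] [255.97827146 238.36471462]
```

View pics/v3.png

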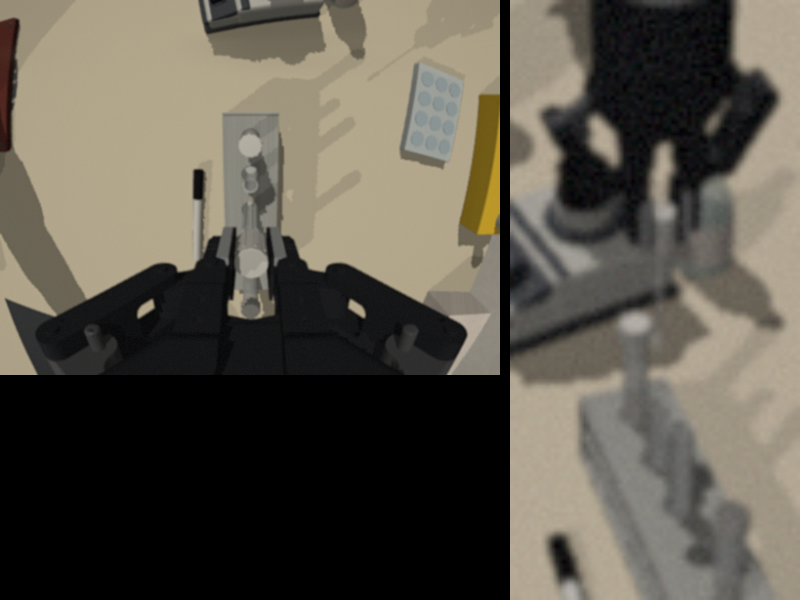

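Swab is held and clear of the sheath; cap top in the wrist view near (258,268) full-res against a predicted (254.6,271.2). Measuring that offset properly.

```bash
python3 - <<'E'
import cv2,numpy as np
f=cv2.imread("pics/w3.png")
c=f[230:340,205:315]
g=cv2.cvtColor(c,cv2.COLOR_BGR2GRAY)
for y in(20,25,30,35,40,45,50,55): print(y+230,g[y,30:78])
cv2.imwrite("pics/v4.png",cv2.resize(c,(594,594),interpolation=2))
E
```

```text
250 [ 80  49  24  16   8  23  49  66  73  85 105 120 125 128 126 122 118 121
 127 128 126 128 125 123 120 124 126 117 109 106 109 107 104 107 112 105
  90  64  35  15  16  18  21  50  81  95  98  95]
255 [ 54  25  16  14  15  38  58  76  95 113 122 125 130 135 141 142 147 150
 152 154 157 159 161 158 153 149 145 141 135 129 122 117 105 101 111 120
 114  92  57  25  16  16  19  24  57  88  97  96]
260 [ 31  17  11  13  26  48  67  73  89 119 148 158 156 155 155 154 153 154
 154 154 154 153 155 154 154 155 152 153 152 154 153 154 152 153 146 134
 113  91  68  43  17  17  13  19  33  65  90  96]
265 [ 27  22  20  14  29  57  78  85  85  95 124 147 155 155 154 153 152 153
 153 154 153 154 153 153 154 153 152 155 154 152 153 152 152 152 154 153
 152 150 129  83  32  16  19  24  30  67 103 119]
270 [ 23  23  21  16  33  62  83  87  85  95 121 146 155 153 153 152 153 154
 153 152 151 152 152 153 152 153 154 152 152 152 157 162 169 170 170 172
 170 171 156 111  51  14  19  24  38  72 106 108]
275 [ 17  23  17  13  13  42  66  84  85  91 116 141 152 154 153 152 152 152
 152 152 153 153 153 153 154 151 153 159 165 169 169 169 168 168 170 170
 167 149 105  47  13  14  25  28  25  20  18  19]
280 [ 13  14  20   6   4  39  85 124 130 123 113 123 142 150 151 151 151 154
 161 166 168 169 170 167 170 169 168 168 167 168 167 167 161 156 147 140
 134 124  78  30  11  18  26  21  26  23  19  14]
285 [ 14  14   8   7  18  62 105 130 133 133 134 133 134 130 126 121 120 119
 123 125 129 130 131 127 119 111 103  91  80  79  96 121 135 138 137 132
 135 127 103  57  18  18  30  32  28  24  18  13]
```

View pics/v4.png

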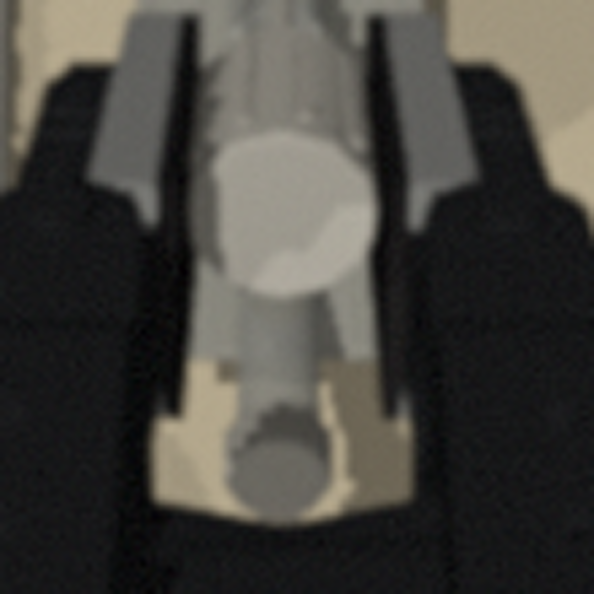

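Cap top centre at (260.2,269.6), cap's lower edge around column 257.8: held about 1.3 mm off my prediction and leaning a few degrees toward +x. I'll check the bud over clear bench.

```bash
python3 - <<'E'
from h import *
import json
manip.move_straight([600,-130,250],feed=200); manip.hold(.3)
s=manip.observe();print(s["tcp_rot"],s["position"],s["time"])
c=manip.camera_params("wrist");f=manip.grab_frame("wrist");g=manip.grab_frame("side")
json.dump({k:np.array(v).tolist() for k,v in c.items()},open("cam4.json","w"))
cv2.imwrite("pics/w4.png",f);cv2.imwrite("pics/s4.png",g)
t=s["position"]
for dz in(24,0,-40,-84): print(dz,proj("wrist",t+[0,0,dz],c),proj("side",t+[0,0,dz]))
x,y=proj("side",t+[0,0,-30]).astype(int); print(x,y)
o=np.zeros((600,800,3),np.uint8)
o[:594,:432]=cv2.resize(f[200:310,217:297],(432,594),interpolation=2)
o[:,440:800]=cv2.resize(g[y-50:y+50,x-30:x+30],(360,600),interpolation=2)
cv2.imwrite("pics/v5.png",o)
E
```

```text
[ 1.79971815e+02 -5.39308124e-02  9.60222446e+01] [ 599.59930812 -129.60511958  250.21955131] 11.175
24 [254.65004309 271.22174638] [280.17351816 175.62744041]
0 [254.94311989 248.86510455] [279.53468354 184.06179614]
-40 [255.29319823 222.63119287] [278.51479155 197.52714615]
-84 [255.55518674 203.31523475] [277.45316732 211.54347539]
278 194
```

View pics/v5.png

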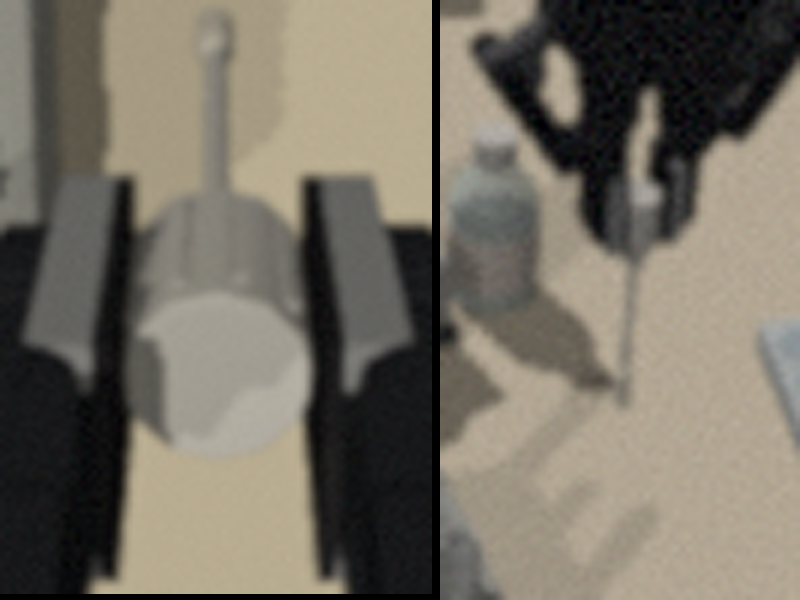

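Swab hangs straight: cap centre (257.5,269.1), bud (256.4,202) against predictions 254.7 and 255.6, so the wrist camera reads about 0.6 mm too far in x. Inserting with that correction.

```bash
python3 - <<'E'
from h import *
X,Y=529.3,-149.6
manip.move_straight([X,Y,236],feed=200)
manip.hold(.3); print(manip.observe()["contact_force"])
for z,fd in((205,60),(135,50),(124,20)):
    r=manip.move_straight([X,Y,z],feed=fd,stop_force=4)
    s=manip.observe();print(z,r,s["position"],s["contact_force"],s["time"])
    if r:break
E
```

```text
[0.00330268 0.1719616  0.48016649]
205 False [ 529.31750149 -149.7141518   205.02975384] [ 0.3304272   0.00955744 -0.605175  ] 12.7667
135 False [ 529.49598406 -149.63587888  135.27852127] [-0.65880526 -0.55908491  0.07837072] 14.3167
124 True [ 529.86080875 -149.67772239  128.08942707] [-0.62042305 -0.4316748   4.98852776] 14.7333
```

```bash
python3 - <<'E'
from h import *
manip.grip(0.55,30); manip.hold(.3)
r=manip.move_straight([529.4,-149.6,85],feed=60,stop_force=8)
s=manip.observe();print(r,s["position"],s["contact_force"],s["time"])
f=manip.grab_frame("wrist");g=manip.grab_frame("side");c=manip.camera_params("wrist")
print(proj("wrist",[529.8,-149.6,150],c),proj("wrist",[529.8,-149.6,126],c))
x,y=proj("side",[529.8,-149.6,126]).astype(int)
o=np.zeros((600,800,3),np.uint8)
o[:320,:427]=cv2.resize(f,(427,320));o[:,440:800]=cv2.resize(g[y-50:y+50,x-30:x+30],(360,600),interpolation=2)
cv2.imwrite("pics/v6.png",o)
E
```

```text
False [ 529.57800393 -149.80053649   85.22774675] [0.09684695 0.18111998 0.60816158] 16.3
[254.25531688 328.91335354] [254.68506221 290.97092273]
```

View pics/v6.png

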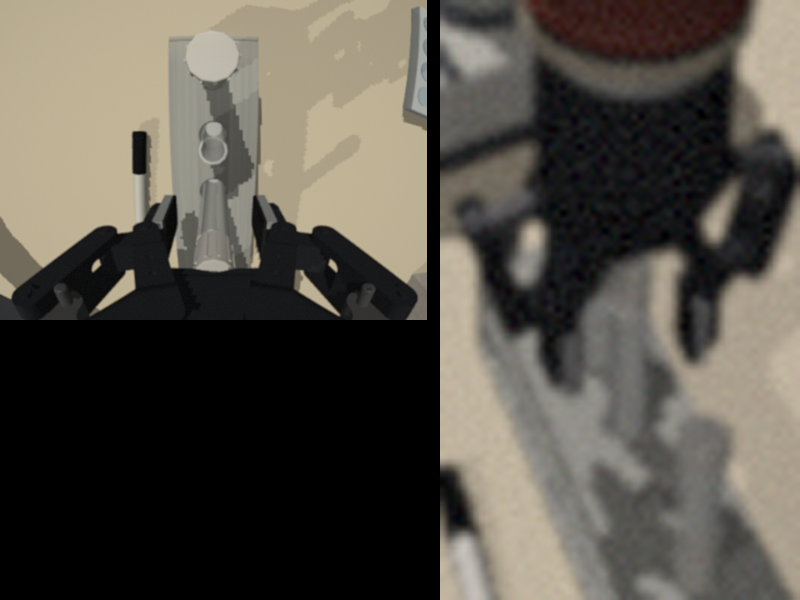

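Swab's cap is on the tube between the fingers (wrist (212,265) in the small view), bystanders in place. Gripping the body, lifting and carrying to the cup.

```bash
python3 - <<'E'
from h import *
manip.grip(0.0,75)
s=manip.observe();print(s["width"],s["finger_force"],s["contact_force"])
manip.move_straight([529.4,-149.6,150],feed=80)
manip.move_straight([529.4,-149.6,240],feed=120)
s=manip.observe();print(s["position"],s["contact_force"],s["finger_force"],s["time"])
manip.move_straight([527.4,137.9,240],feed=150)
manip.hold(.3)
s=manip.observe();print(s["position"],s["contact_force"],s["time"])
f=manip.grab_frame("wrist");g=manip.grab_frame("side");c=manip.camera_params("wrist")
T=np.array([527.9,137.9,0])
x,y=proj("side",T+[0,0,150]).astype(int)
print([proj("side",T+[0,0,z]).round(1) for z in(161,281,111)],x,y, proj("wrist",T+[0,0,111],c))
o=np.zeros((600,800,3),np.uint8)
o[:320,:427]=cv2.resize(f,(427,320));o[:,440:800]=cv2.resize(g[y-50:y+50,x-30:x+30],(360,600),interpolation=2)
cv2.imwrite("pics/v7.png",o)
E
```

```text
0.1820947246059763 73.08694012463093 [-2.12836339  0.26070613  5.04210428]
[ 529.05956959 -149.35660365  239.27864018] [ 0.52085605  0.84558251 -0.26134053] 73.00110831856728 18.65
[527.43159864 137.76058458 240.03846748] [-0.34455901  1.25860366 -0.06525574] 21.0167
[array([226.7, 154.9]), array([225.7, 117.5]), array([227.1, 169.1])] 226 158 [256.40467358 189.42616052]
```

View pics/v7.png

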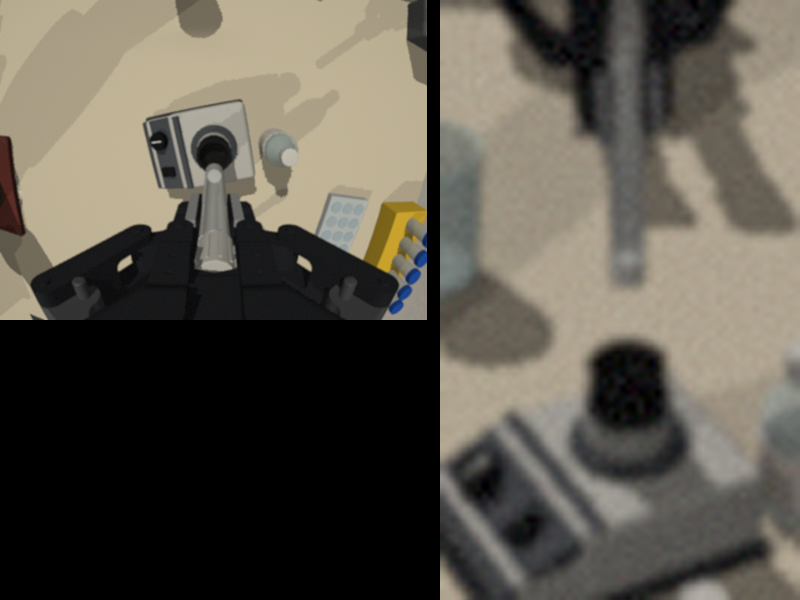

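Tube hangs vertical with the foot at (628,275) directly above the cup (628,370) in the crop, and in line in the wrist view. Lowering to contact.

```bash
cat > press.py <<'E'
from h import *
X,Y=527.4,137.9
manip.move_straight([X,Y,184],feed=60,stop_force=6)
manip.hold(.3);s=manip.observe();f0=s["contact_force"][2];print(s["position"],s["contact_force"],s["time"])
r=manip.move_straight([X,Y,166],feed=8,stop_force=4)
s=manip.observe();z=s["position"][2];print("contact",r,s["position"],s["contact_force"],s["time"])
for i in range(45):
    z-=.5
    manip.move_straight([X,Y,z],feed=5,stop_force=8); manip.hold(.1)
    s=manip.observe();F=s["contact_force"][2]-f0
    print(round(z,1),s["position"].round(2),s["contact_force"].round(1),round(s["time"],1))
    if F>19 or s["time"]>60:break
E
python3 press.py
```

```text
[527.47999505 137.97349523 184.15511086] [-0.01865385 -0.16329451  0.19325118] 22.5
contact True [527.4048883  137.91501047 173.94112649] [ 0.1322372  -0.31288148  5.0007961 ] 23.7917
173.4 [527.54 137.94 173.76] [-1.2  0.3  5.5] 24.1
172.9 [527.55 137.97 173.3 ] [-0.9 -0.1  5.7] 24.5
172.4 [527.55 137.97 172.82] [-1.3 -0.2  6.5] 24.8
171.9 [527.57 137.96 172.35] [-1.4 -0.2  5.7] 25.2
171.4 [527.57 137.95 171.91] [-1.3  0.5  6.5] 25.5
170.9 [527.6  137.95 171.43] [-2.5 -0.6  6.4] 25.9
170.4 [527.59 137.94 170.96] [-1.6 -0.2  7.5] 26.2
169.9 [527.6  137.96 170.5 ] [-1.7 -0.6  6.7] 26.6
169.4 [527.61 137.95 170.02] [-1.4 -0.7  7.6] 26.9
168.9 [527.62 137.98 169.56] [-2.6 -1.3  8.4] 27.3
168.4 [527.64 137.98 169.1 ] [-2.3 -1.   8.2] 27.6
167.9 [527.65 138.   168.62] [-2.7 -1.7  8.2] 28.0
167.4 [527.65 137.97 168.15] [-2.4 -1.9  8.9] 28.3
166.9 [527.71 137.97 167.71] [-1.6  0.1 10.1] 28.7
166.4 [527.71 137.98 167.26] [-1.4 -0.9  9.4] 29.0
165.9 [527.7  138.   166.77] [-2.7 -0.7  9.8] 29.4
165.4 [527.73 138.01 166.33] [-2.9 -1.2 10.7] 29.7
164.9 [527.9  138.05 166.27] [-3.2 -1.7 15.2] 30.1
164.4 [528.1  138.08 166.21] [-4.9 -1.1 19.6] 30.4
```

Stop reached after about 7.8 mm with the force now climbing steeply. I'll check it's steady and hand in.

```bash
python3 - <<'E'
from h import *
F=[]
for i in range(8):
    manip.hold(.1);s=manip.observe();F.append(s["contact_force"][2])
print(np.round(F,1),s["position"],s["finger_force"],s["time"])
if 16<np.mean(F)<26: print(manip.job_done())
E
```

```text
[19.  20.  19.3 20.  20.3 18.3 20.  19.3] [528.06720074 138.09117786 166.20358103] 75.53455285727978 31.2417
the job is handed in; nothing more can be done
None
```

The job is handed in at about 31 s: the swab's cap is seated on the tube, and the gripper holds the tube upright in the mixer cup, pressed about 7.8 mm down onto its stop at a steady 20 N or so; I haven't seen the judge's result.

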